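# Turn the face-down test cartridge over

## Robot

A 6-joint arm with a two-finger parallel gripper is mounted at the origin on a cart in front of the work surface, level with it; the furniture and walls round the work are solid. World frame = base frame: x ahead of the robot, y to its left, z up, the work surface at z = 0. Lengths are in m, angles in rad, forces in N, time in s.
With the tool pointing down it reaches from about 0.35 to 0.975 m from the base axis. Payload 4.9 kg.
Tool frame: the origin (TCP) lies midway between the tips of the shut fingers; the grasp point (between the pads) lies 19 mm behind it (ctrl.tcp_to_grasp is the distance from the TCP to the grasp point, in m); z points along the fingers, y is the line along which they close (so a half turn about z gives the same grasp; the last joint's range is limited). The gripper opens to 85 mm and grips with 20 to 120 N. Pads are 22 mm wide; open, the fingers measure 114 mm over their backs; the gripper's body (76 mm by 85 mm) begins 54 mm behind the grasp point. The pads swing forward as they close: fully open they stand 13 mm farther back than shut.
Start: joints at [1.2, 0.053, 1.613, -0, 1.476, -0.119], TCP at [0.156, 0.605, 0.231] pointing down, gripper open.
Joint ranges: [-3.01, 3.01], [-1.01, 2.22], [0.06, 2.58], [-1.02, 4.17], [0.09, 2.62], [-3.14, 3.14]. Speed limits (rad/s): [2.57, 2.57, 3.14, 3.14, 3.14, 3.14].

## Interface

Orientations are given as a rotation vector (axis times angle).
In Python, from station import ctrl, camrig gives the robot as it stands (ctrl), with the cameras (camrig).
- The arm moves only by the tool jog_arm, called in YAML: its name, and indented under it one key for each argument. Schema: {"type":"object","properties":{"deltas":{"type":"array","items":{"type":"array","items":{"type":"number"},"minItems":7,"maxItems":7},"minItems":1,"maxItems":20},"squeeze":{"type":"number"},"only":{"type":"string"},"quiet":{"type":"boolean"},"lines":{"type":"string"}},"required":["deltas"],"additionalProperties":false}. deltas is a list of rows, 1 to 20 of them, each of 7 numbers: the finger opening in m, then dx, dy, dz in fractions of the full range, 1 being 75 cm, then a rotation vector rx, ry, rz in normalised numbers (1 is pi rad); each row is the pose to reach, as a shift and turn from the pose commanded when the call began, along the tool's axes at that moment; what a row does not reach only later rows make up. A row lasts 1/12 s, in which the tool goes at most 0.0417 m and 0.125 rad, less where a joint would pass 70% of its speed; a pose out of reach is approached as far as the arm can. The fingers move at their own pace and stop on an object; squeeze is the grip in N (left out, the last holds). Time passes only in rows, so rows that do not move let the fingers close. The tool returns the time, the measured TCP pose, the force, the opening and the grip force at its end. only (a regular expression) keeps the lines of the reply that match it, lines (a string "A,B") keeps lines A to B, and quiet returns only ok. A shift or turn number past 1, either way, is cut back to 1. Input that does not fit is refused with a message, and nothing moves.
- ctrl.get_obs(): the state, without advancing time (a new reading comes with each control period).
- camrig.get_image(name): name is "side" or "top"; returns the picture (384x512x3 uint8, red, green, blue); there is no depth.
- camrig.camera_params(name): a dict with "fx", "fy", "cx", "cy" (pixels), "T" (4x4, takes a point from camera to world coordinates). Camera axes: x right, y down, z forward; pixel columns grow to the right and rows downward; lengths in m; the calibration is good to about 2 mm. A picture is of the moment at which its call begins. camera_params takes no time and is no camera call.
- ctrl.finish_job(): hands the job in; it is judged then, once.
The state is a dict: "t": time; "q": joint angles; "dq": joint speeds; "effort": joint torques, N m; "tool_pos": TCP position; "tool_rot": TCP orientation; "contact_force": force on the tool from outside, world axes, zero at the start; "wrist_torque": the same for the moment, N m; "opening": finger opening in m; "grip_force": force on a finger pad.
Only numpy, scipy, OpenCV 4.12 (cv2) and the standard library are available. Lean on these libraries where they do the work, as an engineer would, in place of code of your own. Each camera call takes 0.05 s, during which the arm holds its last target. There are 200 camera calls.

## Task

Three flat test cartridges lie on the blue reading board; one of them lies face down and shows only its grey back. Turn that one over so that it lies flat on the board with its result window up, wholly on the board, and leave the other two cartridges where they lie.

Things in the scene. Friction and masses are not known exactly. Their poses are not given: they have to be found in the camera images.
- cart_down: The face-down loose cartridge, 58 (its x) x 42 (y) x 14 mm (z), about 60 g: grey back up, white face with green-framed window down. Origin: centre of the window face (underside at start); z points out of the grey back: up at start, down once turned over. Flat sides; grip it across its 58 mm length. Stood on a 58 x 14 mm side it stays up, and rights itself if let go within 15 degrees of upright.
- cart_up_a: A cartridge of the same size and make that already lies face up (white, green-framed window with two red lines, round green sample well). Loose. Origin: centre of its underside (the grey back); z points up out of the window face; x along its 58 mm length. Leave it alone.
- cart_up_b: The other cartridge that already lies face up; same as cart_up_a. Leave it alone.
- mat: The blue reading board, fixed to the desk, 260 (its x) x 420 (y) x 10 mm, with a thin white border line. Origin: centre of its underside, on the desk; its upper face is 10 mm above the desk. The three cartridges lie on it in a row along its y, about 115 mm apart, in any order, each turned up to 20 degrees from the board's axes.

How it is judged:
By the outcome, as a careful person would: the job done as asked, in the order asked, and still so for the second after the job is handed in, with the robot touching nothing.
It also fails if it takes over 51 s, if anything falls off the work surface, if the arm or the gripper's body presses on something with over 40 N, if the wrist force passes 120 N, or if a joint passes its speed limit or range.

## Working session

There is one attempt and no reset: what is moved stays moved. The work goes in short steps, Python scripts to look and compute and a tool call to move; the robot and the scene stay as the last step left them, time stands still between calls to the robot, and variables do not carry over. Pictures are saved under pics/ and viewed, at most 10 in all, crops included, and the job is handed in when it is done.

```bash
ls; mkdir -p pics
```

Run:
```python
from station import ctrl, camrig
import cv2,numpy as np
np.set_printoptions(precision=4,suppress=True)
a=[camrig.get_image(n) for n in("top","side")]
for n,i in zip(("top","side"),a):
    cv2.imwrite(f"pics/{n}0.png",i[:,:,::-1]); print(n,camrig.camera_params(n))
o=ctrl.get_obs();print({k:np.array(v) for k,v in o.items()},ctrl.tcp_to_grasp)
```

```text
pics
station.py
top {'fx': 445.52444658981653, 'fy': 445.52444658981653, 'cx': 251.0423196567229, 'cy': 192.23158672533015, 'T': array([[ 0.0068, -0.9985,  0.0549,  0.4486],
       [-0.9999, -0.0073, -0.0091, -0.0309],
       [ 0.0095, -0.0548, -0.9985,  0.9146],
       [ 0.    ,  0.    ,  0.    ,  1.    ]])}
side {'fx': 450.3853229583474, 'fy': 450.3853229583474, 'cx': 258.70260663694813, 'cy': 192.5555561939543, 'T': array([[-0.9825, -0.1362,  0.1271,  0.4048],
       [-0.1853,  0.6447, -0.7416,  0.5853],
       [ 0.0191, -0.7522, -0.6586,  0.5948],
       [ 0.    ,  0.    ,  0.    ,  1.    ]])}
{'t': array(0.1), 'q': array([ 1.2   ,  0.0533,  1.6142, -0.    ,  1.476 , -0.119 ]), 'dq': array([-0.0006, -0.0003, -0.0033,  0.0023, -0.0012,  0.0002]), 'effort': array([ -0.0001, -39.4911, -37.1359,  -0.0001,   0.004 ,   0.    ]), 'tool_pos': array([0.1555, 0.6048, 0.2301]), 'tool_rot': array([-0.3944, -3.1163,  0.003 ]), 'contact_force': array([ 0.2602, -0.8441,  0.2655]), 'wrist_torque': array([-0.0106, -0.0096, -0.0174]), 'grip_force': array(0.), 'opening': array(0.0851)} 0.0187
```

View pics/top0.png

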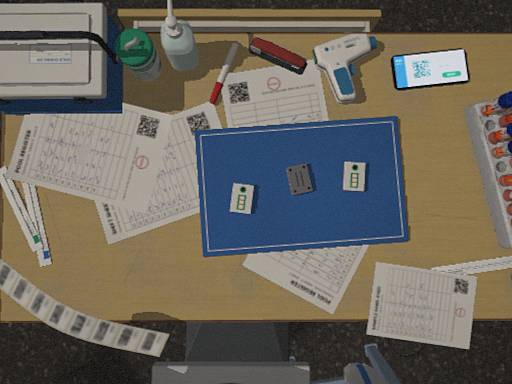

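View pics/side0.png

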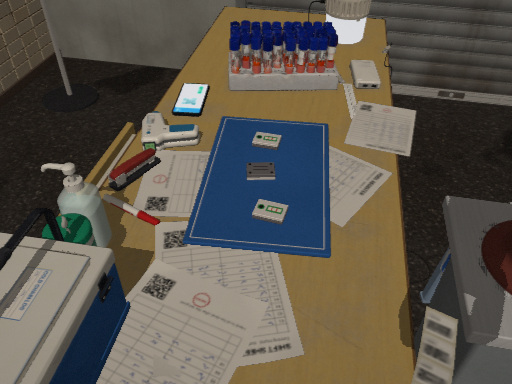

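The top view shows the grey cartridge in the middle, at about (300,179). The white face-up ones are at (242,199) and (355,177). Next I'll measure their poses on the right planes.

Create h.py:
```python
from station import ctrl, camrig
import cv2,numpy as np
from scipy.spatial.transform import Rotation as R
np.set_printoptions(precision=4,suppress=True)
def ray(n,uv,z):
    c=camrig.camera_params(n);T=c["T"]
    d=T[:3,:3]@np.array([(uv[0]-c["cx"])/c["fx"],(uv[1]-c["cy"])/c["fy"],1])
    return T[:3,3]+d*(z-T[2,3])/d[2]
def blobs(n,img,z=.024,verbose=True):
    hsv=cv2.cvtColor(img,cv2.COLOR_RGB2HSV)
    blue=cv2.inRange(hsv,(100,130,40),(125,255,255))
    cs,_=cv2.findContours(blue,0,2);m=max(cs,key=lambda c:cv2.contourArea(c) if 150<c[:,0,0].mean()<420 else 0)
    board=cv2.fillPoly(np.zeros_like(blue),[cv2.convexHull(m)],255)
    board=cv2.erode(board,np.ones((17,17)))
    nb=cv2.bitwise_and(board,cv2.inRange(hsv,(0,0,40),(180,100,255)))
    nb=cv2.morphologyEx(nb,cv2.MORPH_CLOSE,np.ones((5,5)))
    cs,_=cv2.findContours(nb,0,2)
    out=[]
    for c in cs:
        if cv2.contourArea(c)<150: continue
        P=np.array([ray(n,p,z)[:2] for p in cv2.convexHull(c)[:,0]])
        r=cv2.minAreaRect((P*1000).astype(np.float32));b=cv2.boxPoints(r)
        e=max([b[1]-b[0],b[2]-b[1]],key=np.linalg.norm);a=np.degrees(np.arctan2(e[1],e[0]));a=(a+90)%180-90
        print(n,c[:,0].mean(0),"c",np.array(r[0]),"size",np.sort(r[1]),"ang",round(a,1),"col",img[int(c[:,0,1].mean()),int(c[:,0,0].mean())])
    P=np.array([ray(n,p,.01)[:2] for p in cv2.convexHull(m)[:,0]]);print("mat",cv2.minAreaRect((P*1000).astype(np.float32)))
```

Run:
```python
from h import *
for n in("top","side"): blobs(n,cv2.imread(f"pics/{n}0.png")[:,:,::-1].copy())
```

```text
top [239.9655 197.7241] c [486.1678 -19.7422] size [43.6859 59.3423] ang -6.7 col [ 99 130  97]
top [299.     179.6444] c [ 525.1115 -134.6829] size [44.0171 58.3099] ang 13.1 col [88 85 84]
top [353.1765 175.1176] c [ 531.896  -244.7204] size [45.2655 59.512 ] ang -3.4 col [194 177 169]
mat ((513.2911376953125, -140.20736694335938), (256.5748291015625, 415.9921569824219), 4.64628791809082)
side [270.5536 211.4464] c [486.1126 -11.5635] size [54.1303 60.0426] ang -7.1 col [ 45 121  62]
side [261.0667 170.6667] c [ 524.4485 -125.7925] size [55.7817 58.6215] ang 12.0 col [74 69 66]
side [265.8333 139.75  ] c [ 531.5427 -234.8693] size [58.9807 60.7582] ang -3.2 col [ 58 124  67]
mat ((512.8695678710938, -133.6642303466797), (256.30023193359375, 421.65692138671875), 4.6763529777526855)
```

Add to h.py:
```python
def delta(pos,yaw,tilt=0,cur=None):
    """shift and turn in tool axes to reach pose; tilt about tool y (deg)"""
    o=ctrl.get_obs();Rc=R.from_rotvec(o["tool_rot"])
    y=np.radians(yaw);Y=np.array([np.cos(y),np.sin(y),0]);Z=np.array([0,0,-1.])
    Rt=R.from_matrix(np.c_[np.cross(Y,Z),Y,Z])*R.from_rotvec([0,np.radians(tilt),0])
    print("d",Rc.inv().apply(np.array(pos)-o["tool_pos"]),"r",(Rc.inv()*Rt).as_rotvec(),"q",np.array(o["q"]),"t",o["t"])
```

```bash
python3 -c "
from h import *
delta([.522,-.134,.17],12.5)"
```

```text
d [-0.539  -0.624   0.0612] r [-0.0019  0.0009  1.1009] q [ 1.2     0.0533  1.6142 -0.      1.476  -0.119 ] t 0.1
```

Units first: shifts go in shares of 75 cm and turns go in shares of pi rad. So -0.624 m is -0.832, -0.539 m is -0.7187, 1.1 rad is 0.3501.

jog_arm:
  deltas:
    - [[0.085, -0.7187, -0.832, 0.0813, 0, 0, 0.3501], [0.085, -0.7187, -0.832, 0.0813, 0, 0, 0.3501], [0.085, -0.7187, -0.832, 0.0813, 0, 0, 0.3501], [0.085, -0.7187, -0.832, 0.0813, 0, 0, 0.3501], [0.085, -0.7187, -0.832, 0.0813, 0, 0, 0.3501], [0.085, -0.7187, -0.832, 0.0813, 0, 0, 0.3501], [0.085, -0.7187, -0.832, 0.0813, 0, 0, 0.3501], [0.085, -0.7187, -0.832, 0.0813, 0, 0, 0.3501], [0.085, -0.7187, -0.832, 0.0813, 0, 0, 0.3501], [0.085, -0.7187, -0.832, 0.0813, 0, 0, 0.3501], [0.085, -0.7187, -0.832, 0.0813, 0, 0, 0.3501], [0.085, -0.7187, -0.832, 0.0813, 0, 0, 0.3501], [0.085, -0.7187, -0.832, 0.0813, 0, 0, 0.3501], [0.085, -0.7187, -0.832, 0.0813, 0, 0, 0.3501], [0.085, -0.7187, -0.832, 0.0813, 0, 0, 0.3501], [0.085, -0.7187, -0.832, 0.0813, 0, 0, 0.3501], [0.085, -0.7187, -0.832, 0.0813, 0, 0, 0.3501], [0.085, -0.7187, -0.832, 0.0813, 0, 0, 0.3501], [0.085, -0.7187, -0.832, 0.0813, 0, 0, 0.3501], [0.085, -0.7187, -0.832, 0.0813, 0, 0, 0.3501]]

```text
refused: deltas[0]: the value is too long (schema: maxItems 7). Nothing was moved.
```

The error is about the shape of the input: a list of rows, each a list of 7 numbers. Fixing that and sending the same move.

jog_arm:
  deltas:
    - [0.085, -0.7187, -0.832, 0.0813, 0, 0, 0.3501]
    - [0.085, -0.7187, -0.832, 0.0813, 0, 0, 0.3501]
    - [0.085, -0.7187, -0.832, 0.0813, 0, 0, 0.3501]
    - [0.085, -0.7187, -0.832, 0.0813, 0, 0, 0.3501]
    - [0.085, -0.7187, -0.832, 0.0813, 0, 0, 0.3501]
    - [0.085, -0.7187, -0.832, 0.0813, 0, 0, 0.3501]
    - [0.085, -0.7187, -0.832, 0.0813, 0, 0, 0.3501]
    - [0.085, -0.7187, -0.832, 0.0813, 0, 0, 0.3501]
    - [0.085, -0.7187, -0.832, 0.0813, 0, 0, 0.3501]
    - [0.085, -0.7187, -0.832, 0.0813, 0, 0, 0.3501]
    - [0.085, -0.7187, -0.832, 0.0813, 0, 0, 0.3501]
    - [0.085, -0.7187, -0.832, 0.0813, 0, 0, 0.3501]
    - [0.085, -0.7187, -0.832, 0.0813, 0, 0, 0.3501]
    - [0.085, -0.7187, -0.832, 0.0813, 0, 0, 0.3501]
    - [0.085, -0.7187, -0.832, 0.0813, 0, 0, 0.3501]
    - [0.085, -0.7187, -0.832, 0.0813, 0, 0, 0.3501]
    - [0.085, -0.7187, -0.832, 0.0813, 0, 0, 0.3501]
    - [0.085, -0.7187, -0.832, 0.0813, 0, 0, 0.3501]
    - [0.085, -0.7187, -0.832, 0.0813, 0, 0, 0.3501]
    - [0.085, -0.7187, -0.832, 0.0813, 0, 0, 0.3501]

```text
t: 1.77
tool_pos: [0.5226, -0.136, 0.1696]
tool_rot: [-1.967, -2.449, 0.001]
contact_force: [0.5, -0.2, 0.1]
opening: 0.0848
grip_force: 0.0
```

```bash
python3 -c "
from h import *
delta([.522,-.134,.17],12.5)"
```

```text
d [ 0.0021 -0.0001 -0.0004] r [-0.0006 -0.0001 -0.0006] q [-0.3923 -0.1044  1.8718 -0.0002  1.3747 -0.6098] t 1.7667
```

To row units: 0.002 m is 0.0027, -0.35 rad is -0.1114.

jog_arm:
  deltas:
    - [0.085, 0.0027, 0, 0, 0, -0.1114, 0]
    - [0.085, 0.0027, 0, 0, 0, -0.1114, 0]
    - [0.085, 0.0027, 0, 0, 0, -0.1114, 0]
    - [0.085, 0.0027, 0, 0, 0, -0.1114, 0]

```text
t: 2.1
tool_pos: [0.5203, -0.1294, 0.1678]
tool_rot: [1.781, 2.229, -0.319]
contact_force: [-0.7, 0.5, 0.4]
opening: 0.0849
grip_force: 0.0
```

```bash
python3 -c "
from h import *
for t in (.02,.17): delta([.524,-.134,t],12.5,-20)"
```

```text
d [0.0456 0.0031 0.1407] r [-0.0022  0.0007  0.0044] q [-0.2198 -0.1847  1.976  -0.3381  1.2182 -0.3454] t 2.1
d [-0.0058  0.0026 -0.0002] r [-0.0022  0.0007  0.0044] q [-0.2198 -0.1847  1.976  -0.3381  1.2182 -0.3454] t 2.1
```

To row units: 0.1 m is 0.1333, 0.028 m is 0.0373.

```bash
python3 -c "
from h import *
for t in (.013,.06): delta([.524,-.138,t],12.5,-20)"
```

```text
d [0.0444 0.0023 0.1486] r [-0.0022  0.0007  0.0044] q [-0.2198 -0.1847  1.976  -0.3381  1.2182 -0.3454] t 2.1
d [0.0283 0.0021 0.1044] r [-0.0022  0.0007  0.0044] q [-0.2198 -0.1847  1.976  -0.3381  1.2182 -0.3454] t 2.1
```

jog_arm:
  deltas:
    - [0.085, 0.0373, 0.004, 0.1333, 0, 0, 0]
    - [0.085, 0.0373, 0.004, 0.1333, 0, 0, 0]
    - [0.085, 0.0373, 0.004, 0.1333, 0, 0, 0]
    - [0.085, 0.0373, 0.004, 0.1333, 0, 0, 0]

```text
t: 2.43
tool_pos: [0.5218, -0.1376, 0.0602]
tool_rot: [1.79, 2.234, -0.322]
contact_force: [-1.1, 0.3, -0.8]
opening: 0.085
grip_force: 0.0
```

```bash
python3 -c "
from h import *
for t in (.013,.06): delta([.524,-.138,t],12.5,-20)"
```

```text
d [0.0151 0.0026 0.0447] r [-0.01   -0.0059  0.0035] q [-0.2366 -0.033   2.0329 -0.3667  1.0263 -0.2832] t 2.4333
d [-0.0007  0.0021  0.0004] r [-0.01   -0.0059  0.0035] q [-0.2366 -0.033   2.0329 -0.3667  1.0263 -0.2832] t 2.4333
```

To row units: 0.045 m is 0.06, 0.015 m is 0.02.

jog_arm:
  deltas:
    - [0.085, 0.02, 0.0027, 0.06, 0, 0, 0]
    - [0.085, 0.02, 0.0027, 0.06, 0, 0, 0]
    - [0.085, 0.02, 0.0027, 0.06, 0, 0, 0]
    - [0.066, 0.02, 0.0027, 0.06, 0, 0, 0]
    - [0.066, 0.02, 0.0027, 0.06, 0, 0, 0]
    - [0.066, 0.02, 0.0027, 0.06, 0, 0, 0]
  squeeze: 30

```text
t: 2.93
tool_pos: [0.5307, -0.1399, 0.0223]
tool_rot: [1.782, 2.221, -0.312]
contact_force: [-0.1, -0.4, -0.3]
opening: 0.0661
grip_force: 0.0
```

```bash
python3 -c "
from h import *
cv2.imwrite('pics/side1.png',cv2.resize(camrig.get_image('side')[100:260,160:370,::-1],None,fx=3,fy=3))
delta([.524,-.138,.013],12.5,-20)"
```

```text
d [ 0.006  -0.0059  0.0073] r [ 0.0038  0.0027 -0.0004] q [-0.236   0.0432  2.0344 -0.3917  0.9388 -0.2409] t 2.9833
```

View pics/side1.png

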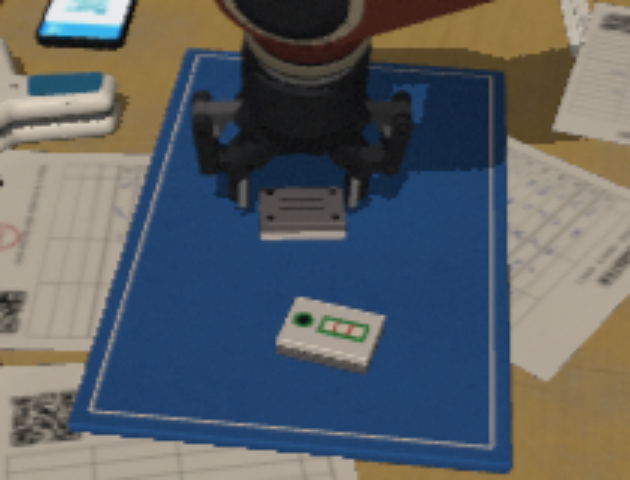

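The picture shows the tips at (243,205) and (355,205), on either side of the grey cartridge at (303,215). They sit a little high and towards +x, so I'll correct that and close.

To row units: 0.008 m is 0.0107, 0.006 m is 0.008.

jog_arm:
  deltas:
    - [0.066, 0.008, -0.0053, 0.0107, 0, 0, 0]
    - [0.066, 0.008, -0.0053, 0.0107, 0, 0, 0]
    - [0.066, 0.008, -0.0053, 0.0107, 0, 0, 0]

```text
t: 3.23
tool_pos: [0.5231, -0.1371, 0.009]
tool_rot: [1.785, 2.226, -0.317]
contact_force: [-0.0, 0.7, -0.2]
opening: 0.0661
grip_force: 0.0
```

jog_arm:
  deltas:
    - [0.03, 0, 0, 0, 0, 0, 0]
    - [0.03, 0, 0, 0, 0, 0, 0]
    - [0.03, 0, 0, 0, 0, 0, 0]
    - [0.03, 0, 0, 0, 0, 0, 0]
  squeeze: 40

```text
t: 3.57
tool_pos: [0.5242, -0.1375, 0.0098]
tool_rot: [1.784, 2.225, -0.315]
contact_force: [0.8, 0.8, 0.4]
opening: 0.0572
grip_force: 44.0
```

```bash
python3 -c "
from h import *
cv2.imwrite('pics/side2.png',cv2.resize(camrig.get_image('side')[100:260,160:370,::-1],None,fx=3,fy=3))
delta([.524,-.138,.013],12.5,-20)"
```

```text
d [-0.0016 -0.0003 -0.0028] r [0.0003 0.0009 0.0007] q [-0.2344  0.0527  2.0493 -0.3976  0.9206 -0.2294] t 3.6167
```

View pics/side2.png

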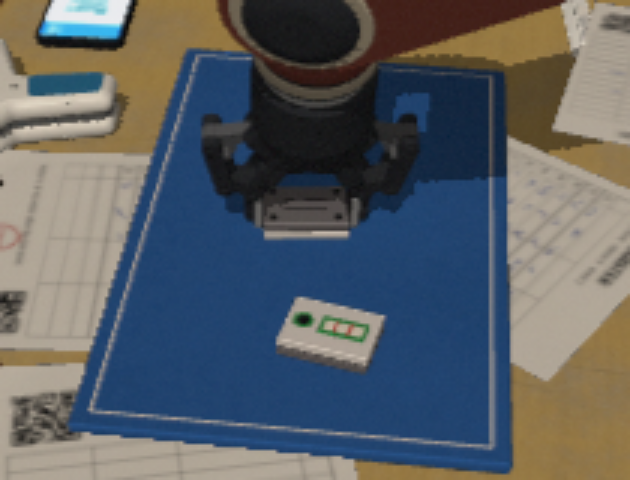

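To row units: -0.094 m is -0.1253, -0.034 m is -0.0453.

jog_arm:
  deltas:
    - [0.03, -0.0453, 0, -0.1253, 0, 0, 0]
    - [0.03, -0.0453, 0, -0.1253, 0, 0, 0]
    - [0.03, -0.0453, 0, -0.1253, 0, 0, 0]
    - [0.03, -0.0453, 0, -0.1253, 0, 0, 0]

```text
t: 3.95
tool_pos: [0.528, -0.1382, 0.1163]
tool_rot: [1.78, 2.216, -0.308]
contact_force: [0.2, -0.9, 1.1]
opening: 0.0571
grip_force: 44.0
```

```bash
python3 -c "
from h import *
delta([.4494,-.128,.11],5,68)"
```

```text
d [ 0.0273 -0.0746 -0.0042] r [-0.0492  1.5389  0.138 ] q [-0.2338 -0.112   2.0041 -0.3526  1.1059 -0.3148] t 3.95
```

To row units: -0.075 m is -0.1, 0.027 m is 0.036, 1.54 rad is 0.4902.

jog_arm:
  deltas:
    - [0.03, 0.036, -0.1, -0.0053, -0.0159, 0.4902, 0.0446]
    - [0.03, 0.036, -0.1, -0.0053, -0.0159, 0.4902, 0.0446]
    - [0.03, 0.036, -0.1, -0.0053, -0.0159, 0.4902, 0.0446]
    - [0.03, 0.036, -0.1, -0.0053, -0.0159, 0.4902, 0.0446]
    - [0.03, 0.036, -0.1, -0.0053, -0.0159, 0.4902, 0.0446]
    - [0.03, 0.036, -0.1, -0.0053, -0.0159, 0.4902, 0.0446]
    - [0.03, 0.036, -0.1, -0.0053, -0.0159, 0.4902, 0.0446]
    - [0.03, 0.036, -0.1, -0.0053, -0.0159, 0.4902, 0.0446]
    - [0.03, 0.036, -0.1, -0.0053, -0.0159, 0.4902, 0.0446]
    - [0.03, 0.036, -0.1, -0.0053, -0.0159, 0.4902, 0.0446]
    - [0.03, 0.036, -0.1, -0.0053, -0.0159, 0.4902, 0.0446]
    - [0.03, 0.036, -0.1, -0.0053, -0.0159, 0.4902, 0.0446]
    - [0.03, 0.036, -0.1, -0.0053, -0.0159, 0.4902, 0.0446]
    - [0.03, 0.036, -0.1, -0.0053, -0.0159, 0.4902, 0.0446]
    - [0.03, 0.036, -0.1, -0.0053, -0.0159, 0.4902, 0.0446]
    - [0.03, 0.036, -0.1, -0.0053, -0.0159, 0.4902, 0.0446]

```text
t: 5.28
tool_pos: [0.4451, -0.1272, 0.1042]
tool_rot: [-1.412, -1.527, -0.944]
contact_force: [0.3, 0.3, 0.1]
opening: 0.0573
grip_force: 43.9
```

```bash
python3 -c "
from h import *
cv2.imwrite('pics/side3.png',cv2.resize(camrig.get_image('side')[80:260,140:370,::-1],None,fx=3,fy=3))
delta([.4494,-.128,.11],5,68)
delta([.4494,-.128,.032],5,68)"
```

```text
d [ 0.0046  0.0039 -0.003 ] r [-0.002  -0.003  -0.0096] q [-0.8113  0.3739  1.8035  0.675   1.9668 -0.9743] t 5.3333
d [-0.0678  0.0047  0.026 ] r [-0.002  -0.003  -0.0096] q [-0.8113  0.3739  1.8035  0.675   1.9668 -0.9743] t 5.3333
```

View pics/side3.png

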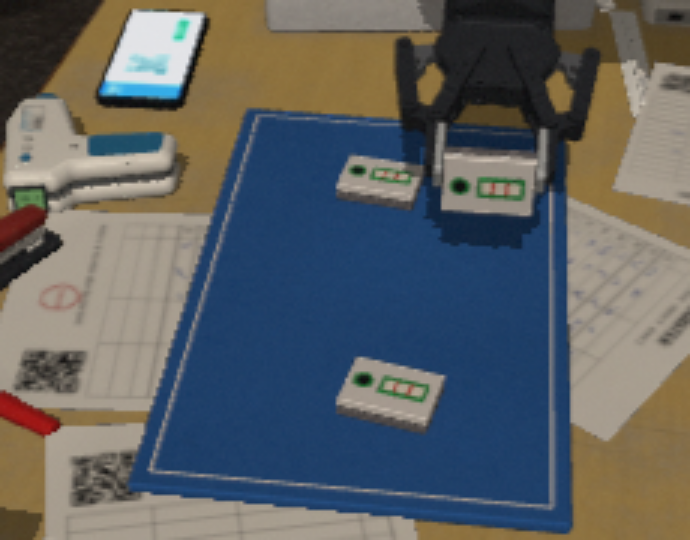

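Lifted cleanly, it now stands upright with the window facing +y, at about (488,185) in the crop. Lowering it.

To row units: -0.065 m is -0.0867, 0.025 m is 0.0333.

jog_arm:
  deltas:
    - [0.03, -0.0867, 0, 0.0333, 0, 0, 0]
    - [0.03, -0.0867, 0, 0.0333, 0, 0, 0]
    - [0.03, -0.0867, 0, 0.0333, 0, 0, 0]
    - [0.03, -0.0867, 0, 0.0333, 0, 0, 0]
    - [0.03, -0.0867, 0, 0.0333, 0, 0, 0]

```text
t: 5.75
tool_pos: [0.4451, -0.1286, 0.0362]
tool_rot: [-1.411, -1.528, -0.945]
contact_force: [0.7, -0.1, -0.2]
opening: 0.0568
grip_force: 44.0
```

```bash
python3 -c "
from h import *
delta([.445,-.128,.028],5,68)"
```

```text
d [-0.0074 -0.      0.0036] r [-0.0017 -0.0031 -0.0088] q [-0.8133  0.5012  1.784   0.6492  1.8828 -1.0469] t 5.75
```

To row units: -0.006 m is -0.008, -0.005 m is -0.0067.

jog_arm:
  deltas:
    - [0.03, -0.004, 0, 0.0013, 0, 0, 0]
    - [0.03, -0.0067, 0, 0.0027, 0, 0, 0]
    - [0.03, -0.008, 0, 0.0033, 0, 0, 0]
    - [0.03, -0.008, 0, 0.0033, 0, 0, 0]

```text
t: 6.08
tool_pos: [0.4451, -0.1288, 0.0301]
tool_rot: [-1.409, -1.527, -0.948]
contact_force: [-0.6, -0.8, 5.5]
opening: 0.0569
grip_force: 44.3
```

```bash
python3 -c "
from h import *
delta([.445,-.128,.028],5,68)"
```

```text
d [-0.0016 -0.      0.0015] r [-0.0011 -0.0057 -0.0079] q [-0.814   0.5146  1.7807  0.6485  1.8769 -1.0541] t 6.0833
```

To row units: -0.08 m is -0.1067, -0.05 m is -0.0667.

jog_arm:
  deltas:
    - [0.085, 0, 0, 0, 0, 0, 0]
    - [0.085, 0, 0, 0, 0, 0, 0]
    - [0.085, 0, 0, 0, 0, 0, 0]
    - [0.085, 0, 0, -0.0267, 0, 0, 0]
    - [0.085, 0, 0, -0.0667, 0, 0, 0]
    - [0.085, 0, 0, -0.1067, 0, 0, 0]
    - [0.085, 0, 0, -0.1067, 0, 0, 0]

```text
t: 6.67
tool_pos: [0.4528, -0.2071, 0.0598]
tool_rot: [-1.416, -1.531, -0.947]
contact_force: [1.0, -0.7, 0.0]
opening: 0.0846
grip_force: 0.0
```

```bash
python3 -c "
from h import *
im=camrig.get_image('side');cv2.imwrite('pics/side4.png',cv2.resize(im[80:260,140:370,::-1],None,fx=3,fy=3))
t=camrig.get_image('top');cv2.imwrite('pics/top4.png',t[:,:,::-1]);blobs('top',t,.052)
delta([.445,-.135,.15],5,-20)"
```

```text
top [300.2105 219.7368] c [ 445.1141 -134.7264] size [19.488  58.3576] ang 5.2 col [180 173 166]
top [239.9655 197.7241] c [484.9858 -20.0918] size [42.3125 57.4766] ang -6.7 col [102 133 100]
top [365.25   184.3409] c [ 522.8839 -252.5623] size [68.3933 84.1725] ang 74.4 col [47 47 49]
mat ((513.5953369140625, -140.28207397460938), (230.7555694580078, 390.55963134765625), 4.6453537940979)
d [ 0.111  -0.0015  0.0294] r [-0.0082 -1.5392 -0.0078] q [-0.8845  0.5525  1.6542  0.6063  1.9784 -1.0441] t 6.7667
```

View pics/side4.png

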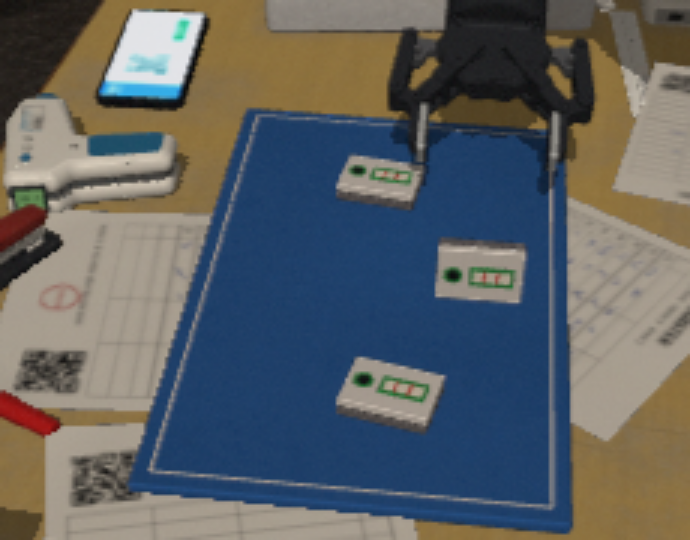

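The cartridge stands upright and alone, at (480,270) in the crop, and both neighbours are unmoved. Next I'll lift and swing over for the second grasp.

To row units: 0.111 m is 0.148, 0.093 m is 0.124, -1.885 rad is -0.6.

```bash
python3 -c "
from h import *
delta([.445,-.1355,.15],5,-40)"
```

```text
d [ 0.1108 -0.0015  0.0289] r [-0.0099 -1.8883 -0.0066] q [-0.8845  0.5525  1.6542  0.6063  1.9784 -1.0441] t 6.7667
```

jog_arm:
  deltas:
    - [0.085, 0.0493, 0, -0.02, 0, 0, 0]
    - [0.085, 0.0987, 0, -0.04, 0, 0, 0]
    - [0.085, 0.124, 0, -0.0493, 0, 0, 0]
    - [0.085, 0.124, 0, -0.0493, 0, 0, 0]
    - [0.085, 0.148, 0, 0.04, 0, -0.6, 0]
    - [0.085, 0.148, 0, 0.04, 0, -0.6, 0]
    - [0.085, 0.148, 0, 0.04, 0, -0.6, 0]
    - [0.085, 0.148, 0, 0.04, 0, -0.6, 0]
    - [0.085, 0.148, 0, 0.04, 0, -0.6, 0]
    - [0.085, 0.148, 0, 0.04, 0, -0.6, 0]
    - [0.085, 0.148, 0, 0.04, 0, -0.6, 0]
    - [0.085, 0.148, 0, 0.04, 0, -0.6, 0]
    - [0.085, 0.148, 0, 0.04, 0, -0.6, 0]
    - [0.085, 0.148, 0, 0.04, 0, -0.6, 0]
    - [0.085, 0.148, 0, 0.04, 0, -0.6, 0]
    - [0.085, 0.148, 0, 0.04, 0, -0.6, 0]
    - [0.085, 0.148, 0, 0.04, 0, -0.6, 0]
    - [0.085, 0.148, 0, 0.04, 0, -0.6, 0]
    - [0.085, 0.148, 0, 0.04, 0, -0.6, 0]
    - [0.085, 0.148, 0, 0.04, 0, -0.6, 0]

```text
t: 8.43
tool_pos: [0.443, -0.1304, 0.1444]
tool_rot: [1.724, 1.902, -0.644]
contact_force: [-0.9, -0.1, -1.5]
opening: 0.085
grip_force: 0.0
```

```bash
python3 -c "
from h import *
delta([.445,-.1355,.15],5,-40)
delta([.445,-.1355,.06],5,-40)"
```

```text
d [-0.0076  0.0014 -0.0009] r [-0.0123 -0.0044  0.0153] q [-0.0611 -0.2823  2.1832 -0.7358  1.2376  0.0904] t 8.4333
d [0.0499 0.0031 0.0683] r [-0.0123 -0.0044  0.0153] q [-0.0611 -0.2823  2.1832 -0.7358  1.2376  0.0904] t 8.4333
```

To row units: 0.068 m is 0.0907, 0.05 m is 0.0667, 0.015 rad is 0.0048.

jog_arm:
  deltas:
    - [0.085, 0.0667, 0.004, 0.0907, -0.0038, 0, 0.0048]
    - [0.085, 0.0667, 0.004, 0.0907, -0.0038, 0, 0.0048]
    - [0.085, 0.0667, 0.004, 0.0907, -0.0038, 0, 0.0048]
    - [0.085, 0.0667, 0.004, 0.0907, -0.0038, 0, 0.0048]
    - [0.085, 0.0667, 0.004, 0.0907, -0.0038, 0, 0.0048]

```text
t: 8.85
tool_pos: [0.449, -0.1386, 0.0665]
tool_rot: [1.737, 1.878, -0.618]
contact_force: [0.8, -0.2, 1.6]
opening: 0.085
grip_force: 0.0
```

```bash
python3 -c "
from h import *
delta([.445,-.1355,.033],5,-40)"
```

```text
d [ 0.0241 -0.004   0.0236] r [ 0.0024 -0.0049 -0.0102] q [-0.0812 -0.1397  2.2153 -0.7928  1.0839  0.2341] t 8.85
```

To row units: 0.024 m is 0.032, 0.0235 m is 0.0313, -0.01 rad is -0.0032.

jog_arm:
  deltas:
    - [0.085, 0.016, -0.0053, 0.016, 0, 0, -0.0032]
    - [0.085, 0.032, -0.0053, 0.0313, 0, 0, -0.0032]
    - [0.085, 0.032, -0.0053, 0.0313, 0, 0, -0.0032]
    - [0.085, 0.032, -0.0053, 0.0313, 0, 0, -0.0032]
    - [0.085, 0.032, -0.0053, 0.0313, 0, 0, -0.0032]

```text
t: 9.27
tool_pos: [0.4465, -0.1354, 0.0347]
tool_rot: [1.728, 1.884, -0.619]
contact_force: [-1.2, 0.2, 0.5]
opening: 0.0851
grip_force: 0.0
```

```bash
python3 -c "
from h import *
delta([.445,-.1355,.033],5,-40)
im=camrig.get_image('side');cv2.imwrite('pics/side5.png',cv2.resize(im[80:260,140:370,::-1],None,fx=3,fy=3))"
```

```text
d [ 0.0011 -0.0015  0.0013] r [ 0.0057 -0.0039 -0.0026] q [-0.074  -0.0782  2.2275 -0.8235  1.0345  0.2935] t 9.2667
```

View pics/side5.png

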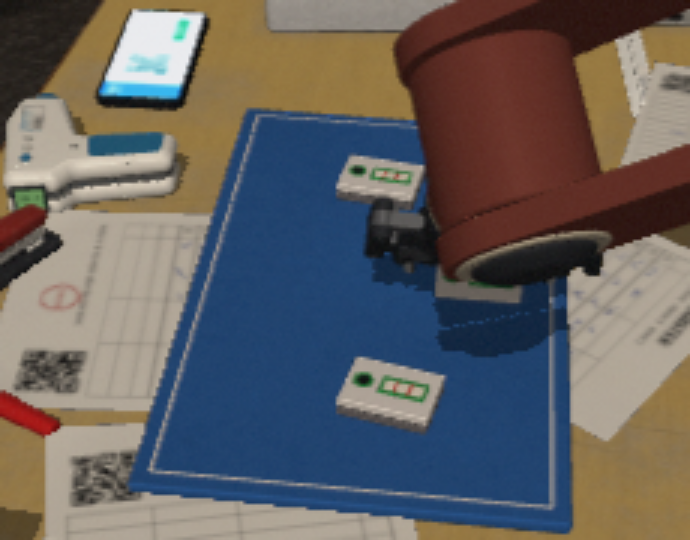

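The wrist hides most of the cartridge, but its lower edge at (480,295) is still where it was. I'll close the fingers.

To row units: -0.001 m is -0.0013.

jog_arm:
  deltas:
    - [0.03, 0.0013, -0.0013, 0.0013, 0, 0, 0]
    - [0.03, 0.0013, -0.0013, 0.0013, 0, 0, 0]
    - [0.03, 0.0013, -0.0013, 0.0013, 0, 0, 0]
    - [0.03, 0.0013, -0.0013, 0.0013, 0, 0, 0]
    - [0.03, 0.0013, -0.0013, 0.0013, 0, 0, 0]
    - [0.03, 0.0013, -0.0013, 0.0013, 0, 0, 0]
  squeeze: 40

```text
t: 9.82
tool_pos: [0.4444, -0.1353, 0.0317]
tool_rot: [1.727, 1.886, -0.622]
contact_force: [-1.0, 0.4, 5.8]
opening: 0.056
grip_force: 42.8
```

```bash
python3 -c "
from h import *
delta([.446,-.136,.11],5,-40)
delta([.46,-.136,.11],5,42)"
```

```text
d [-0.0508  0.0018 -0.0596] r [ 0.0033 -0.0035 -0.0005] q [-0.0736 -0.0749  2.2311 -0.8262  1.0325  0.2974] t 9.8167
d [-0.0517  0.0157 -0.0588] r [0.0031 1.4277 0.0019] q [-0.0736 -0.0749  2.2311 -0.8262  1.0325  0.2974] t 9.8167
```

To row units: -0.06 m is -0.08, -0.059 m is -0.0787, 1.43 rad is 0.4552.

jog_arm:
  deltas:
    - [0.03, -0.0267, 0, -0.032, 0, 0, 0]
    - [0.03, -0.068, 0, -0.08, 0, 0, 0]
    - [0.03, -0.068, 0, -0.08, 0, 0, 0]
    - [0.03, -0.068, 0, -0.08, 0, 0, 0]
    - [0.03, -0.0693, 0.0213, -0.0787, 0, 0.4552, 0]
    - [0.03, -0.0693, 0.0213, -0.0787, 0, 0.4552, 0]
    - [0.03, -0.0693, 0.0213, -0.0787, 0, 0.4552, 0]
    - [0.03, -0.0693, 0.0213, -0.0787, 0, 0.4552, 0]
    - [0.03, -0.0693, 0.0213, -0.0787, 0, 0.4552, 0]
    - [0.03, -0.0693, 0.0213, -0.0787, 0, 0.4552, 0]
    - [0.03, -0.0693, 0.0213, -0.0787, 0, 0.4552, 0]
    - [0.03, -0.0693, 0.0213, -0.0787, 0, 0.4552, 0]
    - [0.03, -0.0693, 0.0213, -0.0787, 0, 0.4552, 0]
    - [0.03, -0.0693, 0.0213, -0.0787, 0, 0.4552, 0]
    - [0.03, -0.0693, 0.0213, -0.0787, 0, 0.4552, 0]
    - [0.03, -0.0693, 0.0213, -0.0787, 0, 0.4552, 0]
    - [0.03, -0.0693, 0.0213, -0.0787, 0, 0.4552, 0]

```text
t: 11.23
tool_pos: [0.458, -0.1363, 0.1054]
tool_rot: [-1.701, -1.85, -0.658]
contact_force: [-0.2, 0.5, -1.5]
opening: 0.0563
grip_force: 43.1
```

```bash
python3 -c "
from h import *
delta([.46,-.136,.032],5,42)
im=camrig.get_image('side');cv2.imwrite('pics/side6.png',cv2.resize(im[80:260,140:370,::-1],None,fx=3,fy=3))"
```

```text
d [-0.0495  0.0023  0.0541] r [-0.0017 -0.0096 -0.0043] q [-0.7288  0.1435  1.872   0.4846  1.7    -0.8934] t 11.2333
```

View pics/side6.png

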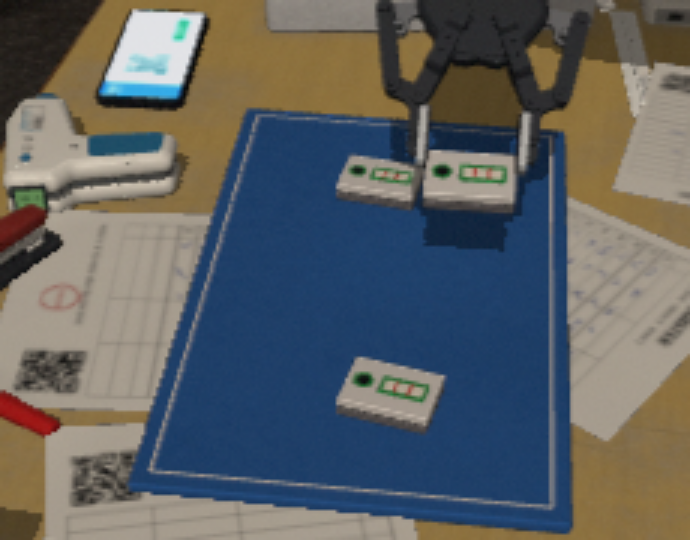

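It is held nearly level with the window up, at (470,180) in the crop. Lowering it.

To row units: 0.054 m is 0.072, -0.05 m is -0.0667.

jog_arm:
  deltas:
    - [0.03, -0.0333, 0, 0.036, 0, 0, 0]
    - [0.03, -0.0667, 0, 0.072, 0, 0, 0]
    - [0.03, -0.0667, 0, 0.072, 0, 0, 0]
    - [0.03, -0.0667, 0, 0.072, 0, 0, 0]
    - [0.03, -0.0667, 0, 0.072, 0, 0, 0]

```text
t: 11.7
tool_pos: [0.4604, -0.1363, 0.037]
tool_rot: [-1.7, -1.862, -0.659]
contact_force: [-0.1, -0.2, 0.2]
opening: 0.0564
grip_force: 43.1
```

jog_arm:
  deltas:
    - [0.03, -0.0027, 0, 0.0027, 0, 0, 0]
    - [0.03, -0.0053, 0, 0.0053, 0, 0, 0]
    - [0.03, -0.0067, 0, 0.0067, 0, 0, 0]
    - [0.03, -0.0067, 0, 0.0067, 0, 0, 0]

```text
t: 12.03
tool_pos: [0.4602, -0.1372, 0.0291]
tool_rot: [-1.701, -1.862, -0.659]
contact_force: [-0.5, 0.8, -0.3]
opening: 0.0565
grip_force: 43.1
```

To row units: -0.003 m is -0.004, -0.002 m is -0.0027.

jog_arm:
  deltas:
    - [0.03, -0.0013, 0, 0.0013, 0, 0, 0]
    - [0.03, -0.0027, 0, 0.0027, 0, 0, 0]
    - [0.03, -0.004, 0, 0.004, 0, 0, 0]
    - [0.03, -0.004, 0, 0.004, 0, 0, 0]

```text
t: 12.37
tool_pos: [0.4597, -0.1371, 0.024]
tool_rot: [-1.7, -1.86, -0.658]
contact_force: [0.1, -0.1, -0.6]
opening: 0.0562
grip_force: 43.1
```

jog_arm:
  deltas:
    - [0.03, -0.0013, 0, 0.0013, 0, 0, 0]
    - [0.03, -0.0027, 0, 0.0027, 0, 0, 0]
    - [0.03, -0.0027, 0, 0.0027, 0, 0, 0]

```text
t: 12.62
tool_pos: [0.4601, -0.1374, 0.0218]
tool_rot: [-1.7, -1.86, -0.659]
contact_force: [-0.5, 0.2, 2.1]
opening: 0.0565
grip_force: 43.4
```

To row units: -0.002 m is -0.0027, -0.001 m is -0.0013, 0.12 rad is 0.0382.

jog_arm:
  deltas:
    - [0.03, -0.0013, 0, 0.0013, 0, 0.0191, 0]
    - [0.03, -0.0027, 0, 0.0027, 0, 0.0382, 0]
    - [0.03, -0.0027, 0, 0.0027, 0, 0.0382, 0]
    - [0.03, -0.0027, 0, 0.0027, 0, 0.0382, 0]

```text
t: 12.95
tool_pos: [0.4606, -0.1376, 0.0195]
tool_rot: [-1.623, -1.775, -0.747]
contact_force: [0.4, 0.2, 3.8]
opening: 0.0561
grip_force: 43.5
```

Open the fingers, back out, rise, then look.

To row units: -0.14 m is -0.1867, -0.11 m is -0.1467.

jog_arm:
  deltas:
    - [0.085, 0, 0, 0, 0, 0, 0]
    - [0.085, 0, 0, 0, 0, 0, 0]
    - [0.085, 0, 0, 0, 0, 0, 0]
    - [0.085, 0, 0, -0.0267, 0, 0, 0]
    - [0.085, 0, 0, -0.0667, 0, 0, 0]
    - [0.085, 0.04, 0, -0.1067, 0, 0, 0]
    - [0.085, 0.08, 0, -0.1467, 0, 0, 0]
    - [0.085, 0.08, 0, -0.1867, 0, 0, 0]
    - [0.085, 0.08, 0, -0.1867, 0, 0, 0]
    - [0.085, 0.08, 0, -0.1867, 0, 0, 0]

```text
t: 13.78
tool_pos: [0.4663, -0.205, 0.157]
tool_rot: [-1.627, -1.781, -0.744]
contact_force: [-0.0, 0.3, -1.4]
opening: 0.0848
grip_force: 0.0
```

```bash
python3 -c "
from h import *
im=camrig.get_image('side');cv2.imwrite('pics/side7.png',cv2.resize(im[80:260,140:370,::-1],None,fx=3,fy=3))
t=camrig.get_image('top');blobs('top',t);blobs('side',im)"
```

```text
top [300.1739 211.3913] c [ 460.3756 -136.8454] size [43.9926 59.0632] ang 5.3 col [190 179 166]
top [239.9655 197.7241] c [486.1678 -19.7422] size [43.6859 59.3423] ang -6.7 col [103 131  98]
top [369.6957 174.1087] c [ 533.95   -265.0455] size [64.592  87.6201] ang -89.5 col [31 37 39]
mat ((513.5950927734375, -140.2823028564453), (230.7547149658203, 390.5621337890625), 4.646088123321533)
side [270.5536 211.4464] c [486.1126 -11.5635] size [54.1303 60.0426] ang -7.1 col [ 44 124  63]
side [289.3684 174.4737] c [ 460.1801 -127.7188] size [56.765  58.1105] ang 5.4 col [157 148 137]
side [265.8333 139.75  ] c [ 531.5427 -234.8693] size [58.9807 60.7582] ang -3.2 col [ 63 127  69]
mat ((512.6406860351562, -133.7982635498047), (256.3243408203125, 421.6088562011719), 4.605607032775879)
```

View pics/side7.png

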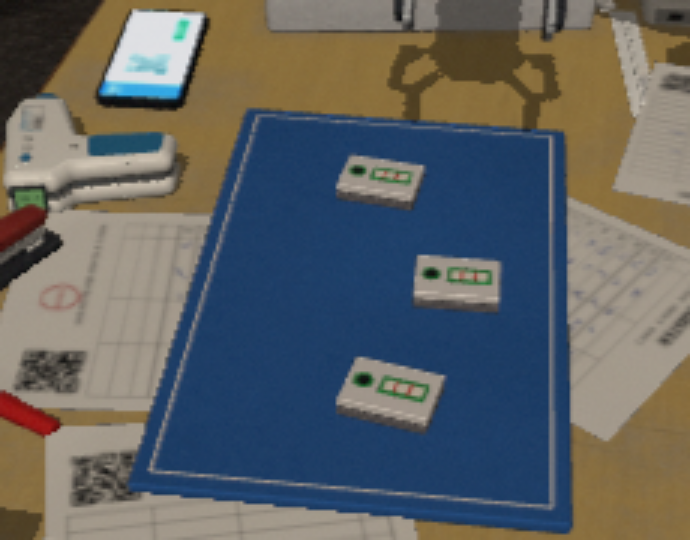

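All three now lie flat with their windows up. The turned one is at (457,283) in the crop, wholly on the board, and the other two measure exactly where they began. Handing in.

```bash
python3 -c "
from station import ctrl, camrig
print(ctrl.finish_job())"
```

```text
the job is handed in; nothing more can be done
None
```

The face-down cartridge now lies flat on the board with its window up, the other two are where they lay, and the job was handed in at about 14 s; no verdict came back.

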